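# Shut off the tester's air at the bench valve box

### The arm

A 6-joint arm with a two-finger parallel gripper is mounted at the origin on the work surface. World frame = base frame: x ahead of the robot, y to its left, z up, the work surface at z = 0. Lengths are in m, angles in rad, forces in N, time in s.
With the tool pointing down it reaches from about 0.3 to 0.875 m from the base axis. Payload 6.4 kg.
Tool frame: the origin (TCP) lies at the very end of the fingers, on their centre line; the grasp point (between the pads) lies ctrl.tcp_to_grasp behind it (ctrl.tcp_to_grasp is the distance from the TCP to the grasp point, in m); z points along the fingers, x is the direction in which the jaws open and shut, and the axes are right-handed (so a half turn about z gives the same grasp; the last joint's range is limited). The gripper opens to 85 mm and grips with 20 to 120 N. Pads are 22 mm wide; open, the fingers measure 114 mm over their backs; the gripper's body (76 mm by 85 mm) begins 54 mm behind the grasp point. The pads swing forward as they close: fully open they stand 13 mm farther back than shut.
Start: joints at [0.945, 0.181, 1.607, -0, 1.354, -0.206], TCP at [0.234, 0.525, 0.231] pointing down, gripper open.
Joint ranges: [-2.99, 2.99], [-0.89, 2.07], [0.3, 2.58], [-1.14, 4.28], [0, 2.63], [-3.12, 3.12]. Speed limits (rad/s): [2.57, 2.57, 3.01, 3.14, 3.14, 3.14].

### API

Orientations are given as a rotation vector (axis times angle).
In Python, from plant import telemetry, vision, job, ctrl gives the robot as it stands.
- The arm moves only by the tool drive_tool, never from a script. Its argument "steps" is a list of rows, each a list of 7 numbers: the turn, a rotation vector about the tool's x, y, z in rad, then the shift along the tool's x, y, z in cm, then the opening in per cent of the stroke, from 0 (shut) to 100 (fully open). In form: [[rx, ry, rz, x, y, z, claw], ...]. A call has 1 to 8 rows; each row shifts and turns the commanded pose from where the row before left it, along the tool's axes as they then stand; what a row does not reach is not made up. A row lasts 1/12 s, in which the tool goes at most 41.7 mm and 7.16 degrees, less where a joint would pass 70% of its speed; a pose out of reach is approached as far as the arm can. A call with a gripper value outside its range is refused whole. The fingers move at their own pace and stop on an object; the grip force is fixed at half the most. Time passes only in rows, so rows that do not move let the fingers close. It gives the time, the measured TCP pose, the force and the opening at its end, in the units of the state.
- telemetry.read_state(): the state, without advancing time (a new reading comes with each control period).
- vision.grab_frame(name): name is "scene" or "top"; returns a dict with "frame" (400x640x3 uint8, red, green, blue), "fx", "fy", "cx", "cy" (pixels), "cam_to_world" (4x4, takes a point from camera to world coordinates). Camera axes: x right, y down, z forward; pixel columns grow to the right and rows downward; lengths in m; the calibration is good to about 2 mm. A picture is of the moment at which its call begins. There is no depth.
- job.hand_in(): hands the job in, once; it reports no verdict.
The state is a dict: "time_s": time; "q": joint angles; "joint_velocities": joint speeds; "joint_efforts": joint torques, N m; "eef_pos": TCP position; "tcp_rot": TCP orientation; "ft_force": force on the tool from outside, world axes, zero at the start; "wrist_torque": the same for the moment, N m; "opening": finger opening in m.
Only numpy, scipy, OpenCV 4.12 (cv2) and the standard library are available. Lean on these libraries where they do the work, as an engineer would, in place of code of your own. Each camera call takes 0.05 s, during which the arm holds its last target.

### The job

The watch pressure tester needs its air cut off: slide the green cover of the bench valve box all the way across onto the closed deck, and then push the red valve handle clockwise until it is fully shut. Just push with the fingertips and lift nothing: the cover stays lying between its guides, the blue valve stays open, and the small things around the box stay where they are.

Things in the scene. Friction and masses are not known exactly. Their poses are not given: they have to be found in the camera images.
- airbox: grey valve box fixed on the bench, 180 mm (x) by 500 mm (y), rim 90 mm high. Origin: centre of its underside, on the bench; z up, x away from the robot at yaw 0. Its -y half is a closed flat deck at rim height, its +y half the valve bay. Two aluminium guide strips, 12 mm above the rim, run along both long edges, 168 mm apart; low stops 6 mm above the rim at both ends.
- bay_center (a point): centre of the valve bay's mouth, level with the rim; the bay is 150 mm (x) by 240 mm (y) and open on top under the cover. In it two brass valves stand in a row, their upright stems at box x +20 mm, y +68 and +165 mm; which one has the red handle varies. Manifold, pipes and valve bodies (stems aside) all stay below 52 mm above the bench.
- gauge (a point): centre of the pressure gauge on the supply pipe, 42 mm diameter, fixed just beyond the box's -y end; its top is 106 mm above the bench.
- cover: loose green-painted plate, 165 mm (x) by 246 mm (y) by 6 mm, about 0.4 kg, lying on the rim between the guides (1.5 mm free each side). Origin: centre of its underside, 90 mm above the bench; axes as the box's. It starts over the bay (box y about +95 to +118 mm) and slides towards the box's -y, with a few N of friction, onto the deck until its edge meets the end stop (y = -121 mm).
- cover_rib (a point): centre of the top edge of the cover's black finger rib, 116 mm above the bench. The rib stands on the plate 70 mm to the +y side of its middle; 110 mm long along x, 12 mm thick along y, 20 mm high. Box y about +165 to +188 mm at the start, -51 mm with the cover fully across.
- red_pivot (a point): point on the upright stem axis of the valve with the red handle, 70 mm above the bench, half-way up the handle's grip; fixed in the box, under the cover at the start. Axes as the box's.
- red_tip (a point): outer end of the red handle, 60 mm from its pivot, 70 mm above the bench; the handle points along this point's -x. The red grip, from 18 to 60 mm out, is 13 mm wide and 16 mm tall (62 to 78 mm above the bench).
- red_lever (a joint): angle of the red handle, rad: 0 = fully open, pointing along the box's -x, in line with its pipe; grows as it turns clockwise seen from above; 1.571 = fully shut at its stop, pointing along the box's +y, across the pipe. Starts at 0 to 0.3. It stays where it is left; turning takes about 0.15 N m (3.5 N at 45 mm from the pivot).
- blue_tip (a point): outer end of the handle of the other valve, blue, same shape and height as the red one, 60 mm from its own pivot.
- blue_lever (a joint): angle of the blue handle in rad, measured like the red one; starts at 0 to 0.1 (open) and must stay open.
- oil_center (a point): centre of a small amber oil bottle, 28 mm diameter, 55 mm tall, standing loose on the bench beyond the +y end of the box; z along its axis.
- loupe_center (a point): centre of a black watchmaker's loupe, 38 mm diameter, 34 mm tall, standing loose on the bench beyond the +y end of the box; z along its axis.
- die_center (a point): centre of a yellow plastic case-press die, 36 mm diameter, 30 mm tall, standing loose on the bench behind the box (its +x side); z along its axis.
- screwdriver_center (a point): centre of a small screwdriver with green grips, 131 mm long, 11 mm thick, lying loose on the bench behind the box (its +x side); x along it.

How it is judged:
By the outcome, as a careful person would: the job done as asked, in the order asked, and still so for the second after the job is handed in, with the robot touching nothing.
It also fails if it takes over 45 s, if anything falls off the work surface, if the arm or the gripper's body presses on something with over 40 N, if the wrist force passes 120 N, or if a joint passes its speed limit or range.

## Working session

There is one attempt and no reset: what is moved stays moved. The work goes in short steps, Python scripts to look and compute and a tool call to move; the robot and the scene stay as the last step left them, time stands still between calls to the robot, and variables do not carry over. Pictures are saved under pics/ and viewed, and the job is handed in when it is done.

Besides the shell and the picture viewer there is one more tool, called after ">>>" as name(argument=value, ...) on one line, values as JSON. drive_tool: Moves the arm, as the interface text tells. Its arguments: {"type":"object","properties":{"steps":{"type":"array","items":{"type":"array","items":{"type":"number"}}}},"required":["steps"]}

```bash
ls; mkdir -p pics; python3 - <<'E'
from plant import telemetry, vision, job, ctrl
import cv2
s=telemetry.read_state()
for k,v in s.items(): print(k,v)
print(ctrl.tcp_to_grasp)
for n in("scene","top"):
    f=vision.grab_frame(n); cv2.imwrite(f"pics/{n}0.png",f["frame"][:,:,::-1]); print(n,f["fx"],f["fy"],f["cx"],f["cy"]);print(f["cam_to_world"])
E
```

```text
pics
time_s 0.0
q [ 9.44723832e-01  1.81543084e-01  1.60802847e+00 -6.18952166e-07
  1.35379798e+00 -2.06306284e-01]
joint_velocities [-1.08434786e-03 -1.33318168e-03  1.11136903e-03 -3.67251999e-04
  1.53471340e-04 -4.93132961e-05]
joint_efforts [-1.08690856e-03 -4.44851911e+01 -3.51337516e+01 -2.51843312e-04
  8.97186517e-03 -3.22292840e-05]
eef_pos [0.23399027 0.52462086 0.23037312]
tcp_rot [ 2.63498061e+00  1.70951533e+00 -2.60216433e-03]
ft_force [ 0.5509741  -0.24571708  0.32643659]
wrist_torque [ 0.01208238 -0.00217416  0.03815064]
opening 0.08540695266214622
0.0187
scene 400.5896685869671 400.5896685869671 320.96722858866053 204.49764371184284
[[-0.54293051  0.44208886 -0.71399152  1.28573989]
 [ 0.83947547  0.30852045 -0.44732099  0.38043478]
 [ 0.02252536 -0.84224258 -0.53862792  0.62544645]
 [ 0.          0.          0.          1.        ]]
top 498.5961384966056 498.5961384966056 328.88771385263055 197.60217288324657
[[ 0.02702334 -0.996404    0.08030453  0.47745619]
 [-0.9995445  -0.02801334 -0.01122698 -0.03405042]
 [ 0.0134362  -0.07996456 -0.99670715  1.43620861]
 [ 0.          0.          0.          1.        ]]
```

View pics/scene0.png

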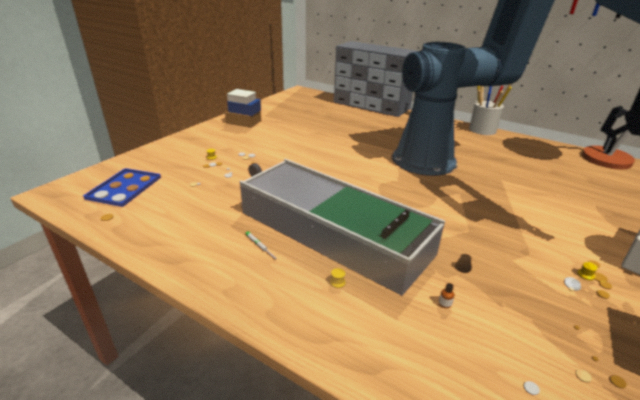

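View pics/top0.png

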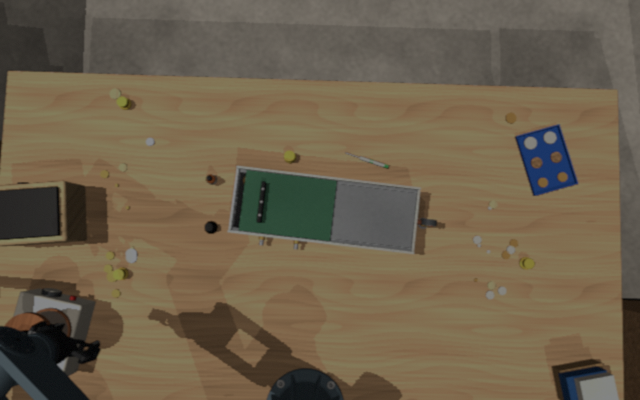

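```bash
python3 - <<'E'
import cv2
i=cv2.imread("pics/top0.png")[140:270,195:445]
cv2.imwrite("pics/top0c.png",cv2.resize(i,None,fx=3.2,fy=3.2,interpolation=cv2.INTER_CUBIC))
E
```

```text
(no output)
```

View pics/top0c.png

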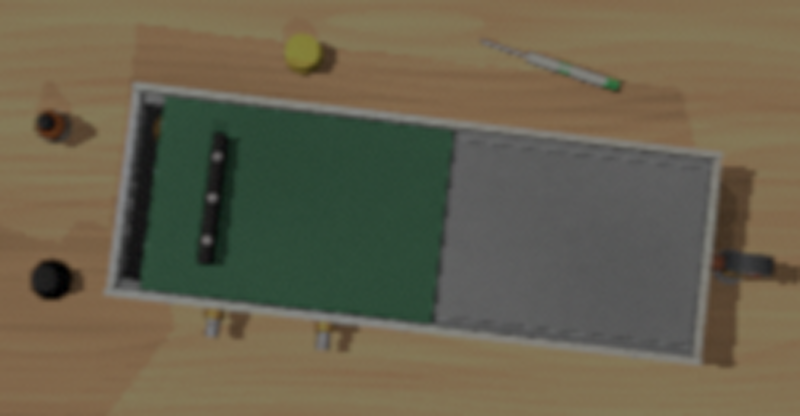

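```bash
cat >h.py <<'E'
import numpy as np
from plant import telemetry, vision
from scipy.spatial.transform import Rotation as R
def cam(n="top"):
    f=vision.grab_frame(n); return f
def px2w(f,u,v,z):
    T=f["cam_to_world"]; d=T[:3,:3]@np.array([(u-f["cx"])/f["fx"],(v-f["cy"])/f["fy"],1]); o=T[:3,3]
    return o+d*(z-o[2])/d[2]
def w2px(f,p):
    T=f["cam_to_world"]; c=T[:3,:3].T@(np.asarray(p)-T[:3,3]); return f["fx"]*c[0]/c[2]+f["cx"],f["fy"]*c[1]/c[2]+f["cy"]
E
python3 - <<'E'
from h import *
f=cam()
def c(u,v,z): return px2w(f,195+(u+.5)/3.2-.5,140+(v+.5)/3.2-.5,z)
P=np.array([c(136,86,.1),c(719,154,.1),c(698,361,.1),c(107,294,.1)])
B=np.array([[.09,.25],[.09,-.25],[-.09,-.25],[-.09,.25]])
print(P)
Q=P[:,:2]; q=Q-Q.mean(0); a=np.angle(((q[:,0]+1j*q[:,1])*np.conj(B[:,0]+1j*B[:,1])).sum())
Rm=np.array([[np.cos(a),-np.sin(a)],[np.sin(a),np.cos(a)]])
print("center",Q.mean(0),"yaw",a); print("res",(q@Rm-B)*1e3)
tb=lambda p:(p[:2]-Q.mean(0))@Rm
for n,u,v,z in[("rib a",221,135,.116),("rib b",206,263,.116),("cov1",456,130,.096),("cov2",436,322,.096),("cov3",162,95,.096),("gauge",765,265,.106)]:
    print(n,tb(c(u,v,z)),c(u,v,z))
# scene check
g=cam("scene")
for b in B: print(w2px(g,list(Q.mean(0)+Rm@b)+[.1]))
s=telemetry.read_state();print(R.from_rotvec(s["tcp_rot"]).as_matrix())
E
python3 -c "
import cv2
i=cv2.imread('pics/scene0.png')[145:320,225:475]
cv2.imwrite('pics/scene0c.png',cv2.resize(i,None,fx=3.2,fy=3.2,interpolation=cv2.INTER_CUBIC))"
```

```text
[[ 0.66215734  0.20036416  0.1       ]
 [ 0.61856644 -0.29250938  0.1       ]
 [ 0.44443215 -0.27710951  0.1       ]
 [ 0.48681369  0.21717752  0.1       ]]
center [ 0.55299241 -0.0380193 ] yaw -0.08744186016976632
res [[-2.07028253 -2.99387771]
 [-2.45175751  2.20884115]
 [ 2.73437067  2.34263938]
 [ 1.78766937 -1.55760283]]
rib a [0.0534453  0.16875522] [0.62097099 0.12542376 0.116     ]
rib b [-0.05342249  0.16779392] [0.51442754 0.13379896 0.116     ]
cov1 [ 0.08256667 -0.02510183] [ 0.63305146 -0.07023581  0.096     ]
cov2 [-0.08002135 -0.02672243] [ 0.4709431  -0.05765133  0.096     ]
cov3 [0.08336188 0.22500496] [0.65568558 0.17884597 0.096     ]
gauge [-0.00146439 -0.29426059] [ 0.5258357  -0.33102775  0.106     ]
(np.float64(408.776716398549), np.float64(260.77214162866323))
(np.float64(238.65677055285013), np.float64(181.90919864327196))
(np.float64(284.59289333930553), np.float64(158.97721248667995))
(np.float64(445.09263948810263), np.float64(221.26161407654382))
[[ 4.07595856e-01  9.13162174e-01 -6.80332189e-04]
 [ 9.13161749e-01 -4.07596348e-01 -9.15024375e-04]
 [-1.11286656e-03 -2.48293189e-04 -9.99999350e-01]]
```

View pics/scene0c.png

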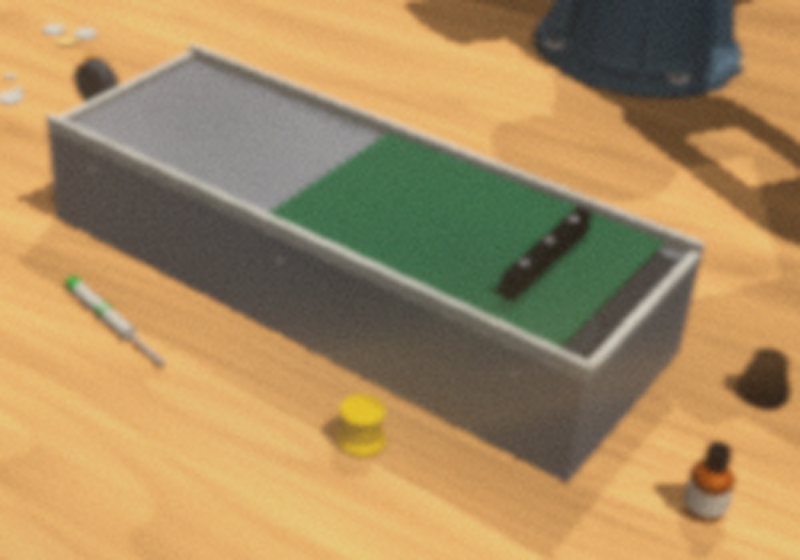

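>>> drive_tool(steps=[[0,0,0.1238,0,0,0,0],[0,0,0.1238,0,0,0,0],[0,0,0.1238,0,0,0,0],[0,0,0.1238,0,0,0,0],[0,0,0.1238,0,0,0,0],[0,0,0.1238,0,0,0,0],[0,0,0.1238,0,0,0,0],[0,0,0.1238,0,0,0,0]])

```text
time_s: 0.87
eef_pos: [0.2342, 0.525, 0.231]
tcp_rot: [3.132, 0.242, -0.001]
ft_force: [-0.4, -0.7, -0.5]
opening: 0.0003
```

>>> drive_tool(steps=[[0,0,0.1238,0,0,0,0],[0,0,0.1238,0,0,0,0],[0,0,0,0,0,0,0]])

```text
time_s: 1.12
eef_pos: [0.2343, 0.525, 0.231]
tcp_rot: [3.138, -0.144, -0.0]
ft_force: [0.4, -0.3, -0.1]
opening: -0.0002
```

```bash
cat >>h.py <<'E'
C=np.array([.553,-.038]);A=-.0874
Rb=np.array([[np.cos(A),-np.sin(A)],[np.sin(A),np.cos(A)]])
def tobox(p): return np.r_[Rb.T@(np.asarray(p)[:2]-C),p[2]]
def st():
    s=telemetry.read_state(); M=R.from_rotvec(s["tcp_rot"]).as_matrix()
    print("t",round(s["time_s"],2),"box mm",(tobox(s["eef_pos"])*1e3).round(1),"yaw err",round(np.arctan2(M[1,0],M[0,0])-A,4),"z",M[:,2].round(3),"F",np.round(s["ft_force"],1),"op",round(s["opening"],4))
    return s,M
def shift(box):
    "tool-frame shift in cm to reach box point"
    s,M=st(); w=np.r_[Rb@np.array(box[:2])+C,box[2]]; print("shift cm",(M.T@(w-s["eef_pos"])*100).round(2))
E
python3 -c "
from h import *
shift([0,.203,.15])"
```

```text
t 1.12 box mm [-366.7  533.   231. ] yaw err -0.004 z [-0. -0. -1.] F [ 0.4 -0.3 -0.1] op -0.0002
shift cm [36.8  32.85  8.11]
```

>>> drive_tool(steps=[[0,0,0,2.6,2.35,0,0],[0,0,0,2.6,2.35,0,0],[0,0,0,2.6,2.35,0,0],[0,0,0,2.6,2.35,0,0],[0,0,0,2.6,2.35,0,0],[0,0,0,2.6,2.35,0,0],[0,0,0,2.6,2.35,0,0],[0,0,0,2.6,2.35,0,0]])

```text
time_s: 1.78
eef_pos: [0.4261, 0.3183, 0.2313]
tcp_rot: [-3.139, 0.129, -0.0]
ft_force: [0.8, 0.4, 0.7]
opening: -0.0003
```

>>> drive_tool(steps=[[0,0,0,2.6,2.35,0,0],[0,0,0,2.6,2.35,0,0],[0,0,0,2.6,2.35,0,0],[0,0,0,2.6,2.35,1,0],[0,0,0,2.6,2.35,2,0],[0,0,0,2.6,2.35,2,0],[0,0,0,0.4,0,2,0],[0,0,0,0,0,1,0]])

```text
time_s: 2.45
eef_pos: [0.5724, 0.1633, 0.1483]
tcp_rot: [3.138, -0.136, -0.005]
ft_force: [-0.8, -0.6, -0.3]
opening: 0.0002
```

```bash
python3 -c "
from h import *
import cv2
shift([0,.203,.102])
f=cam();i=f['frame'][140:270,195:445,::-1];cv2.imwrite('pics/t1.png',cv2.resize(i,None,fx=3.2,fy=3.2,interpolation=cv2.INTER_CUBIC))
i=cam('scene')['frame'][120:320,275:525,::-1];cv2.imwrite('pics/s1.png',cv2.resize(i,None,fx=3,fy=3,interpolation=cv2.INTER_CUBIC))
"
```

```text
t 2.45 box mm [  1.7 202.2 148.3] yaw err 0.0007 z [-0.003 -0.    -1.   ] F [-0.8 -0.6 -0.3] op 0.0002
shift cm [-0.16 -0.08  4.63]
```

View pics/s1.png

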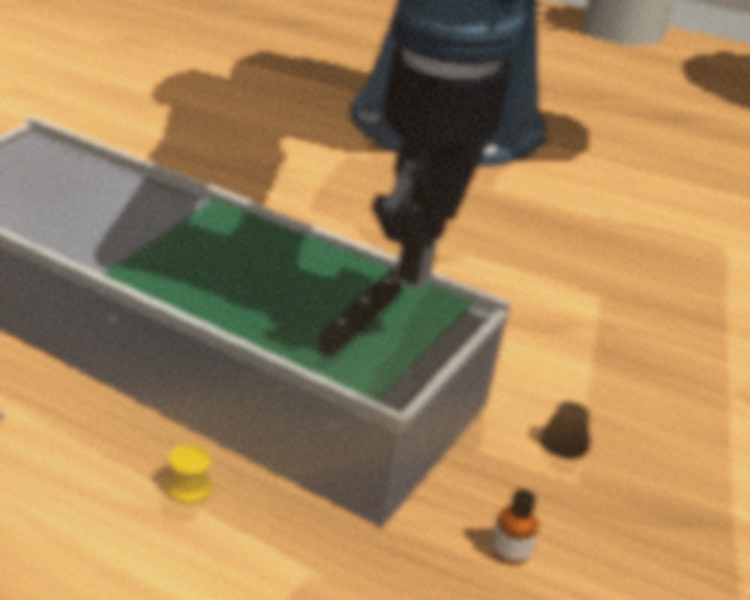

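View pics/t1.png

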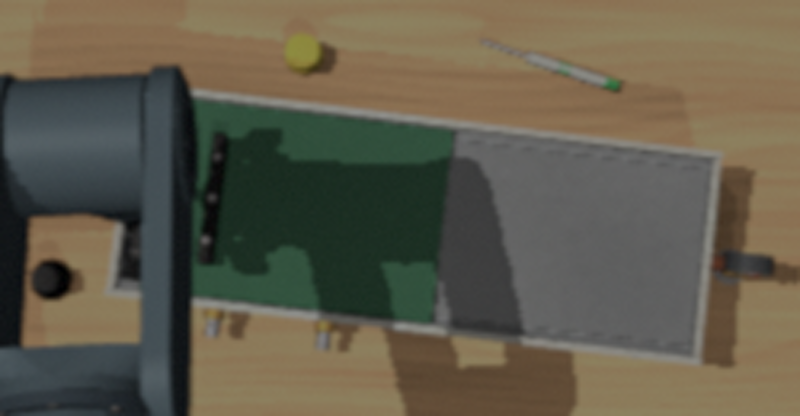

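>>> drive_tool(steps=[[0,0,0,0,0,1.5,0],[0,0,0,0,0,1.5,0],[0,0,0,0,0,0.8,0],[0,0,0,0,0,0.6,0],[0,0,0,0,0,0,0]])

```text
time_s: 2.97
eef_pos: [0.5715, 0.1661, 0.1069]
tcp_rot: [3.139, -0.133, -0.002]
ft_force: [0.1, -1.3, -0.4]
opening: -0.0003
```

```bash
python3 -c "
from h import *
import cv2
shift([0,.187,.102])
f=cam('scene');print(w2px(f,telemetry.read_state()['eef_pos']))
i=f['frame'][170:270,340:470,::-1];cv2.imwrite('pics/s2.png',cv2.resize(i,None,fx=5,fy=5,interpolation=cv2.INTER_CUBIC))
"
```

```text
t 2.97 box mm [  0.6 205.  106.9] yaw err 0.0024 z [-0.001 -0.    -1.   ] F [ 0.1 -1.3 -0.4] op -0.0003
shift cm [-0.06  1.8   0.49]
(np.float64(409.65969495394353), np.float64(229.15364769729425))
```

View pics/s2.png

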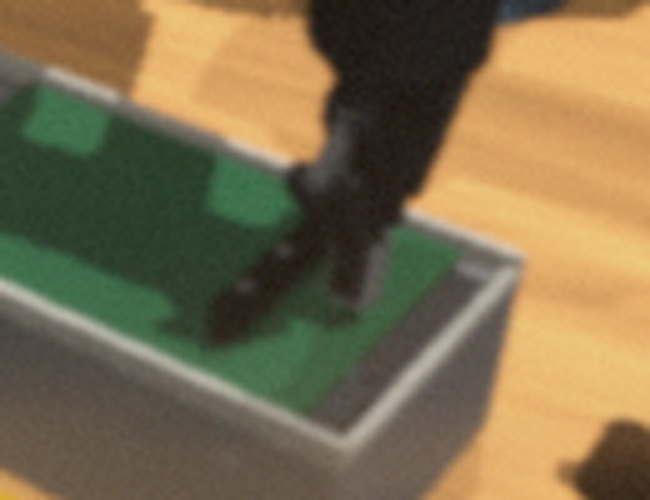

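>>> drive_tool(steps=[[0,0,0,0,0.5,0.3,0],[0,0,0,0,0.5,0,0],[0,0,0,0,0.5,0,0],[0,0,0,0,0.5,0,0],[0,0,0,0,0.5,0,0],[0,0,0,0,0.5,0,0]])

```text
time_s: 3.52
eef_pos: [0.5701, 0.1352, 0.1048]
tcp_rot: [-3.138, 0.137, -0.002]
ft_force: [-0.2, 3.5, 1.5]
opening: 0.0001
```

```bash
python3 -c "
from h import *
shift([0,-.034,.102])"
```

```text
t 3.52 box mm [  1.9 174.1 104.8] yaw err 0.0001 z [ 0.001  0.001 -1.   ] F [-0.2  3.5  1.5] op 0.0001
shift cm [-0.19 20.81  0.26]
```

Contact at ~3.5 N; the cover is sliding. Continue.

>>> drive_tool(steps=[[0,0,0,0,1.0,0.1,0],[0,0,0,0,1.2,0,0],[0,0,0,0,1.2,0,0],[0,0,0,0,1.2,0,0],[0,0,0,0,1.2,0,0],[0,0,0,0,1.2,0,0],[0,0,0,0,1.2,0,0],[0,0,0,0,1.2,0,0]])

```text
time_s: 4.18
eef_pos: [0.5619, 0.0411, 0.104]
tcp_rot: [-3.138, 0.137, -0.002]
ft_force: [0.8, 5.7, 5.0]
opening: -0.0002
```

>>> drive_tool(steps=[[0,0,0,0,1.2,0,0],[0,0,0,0,1.2,0,0],[0,0,0,0,1.2,0,0],[0,0,0,0,1.2,0,0],[0,0,0,0,1.2,0,0],[0,0,0,0,1.2,0,0],[0,0,0,0,1,0,0],[0,0,0,0,0.8,0,0]])

```text
time_s: 4.85
eef_pos: [0.5536, -0.0489, 0.1035]
tcp_rot: [-3.138, 0.138, -0.0]
ft_force: [0.3, 5.8, 4.4]
opening: 0.0001
```

```bash
python3 -c "
from h import *
shift([0,-.034,.102])"
```

```text
t 4.85 box mm [  1.6 -10.8 103.5] yaw err -0.0003 z [ 0.  0. -1.] F [0.3 5.8 4.4] op 0.0001
shift cm [-0.16  2.32  0.15]
```

>>> drive_tool(steps=[[0,0,0,0,0.5,0,0],[0,0,0,0,0.5,0,0],[0,0,0,0,0.4,0,0],[0,0,0,0,0.3,0,0],[0,0,0,0,0.2,0,0]])

```text
time_s: 5.27
eef_pos: [0.5521, -0.0668, 0.1033]
tcp_rot: [-3.138, 0.136, 0.0]
ft_force: [0.1, 5.3, 5.1]
opening: 0.0
```

>>> drive_tool(steps=[[0,0,0,0,0.2,0,0],[0,0,0,0,0.2,0,0],[0,0,0,0,0,0,0]])

```text
time_s: 5.52
eef_pos: [0.5517, -0.0709, 0.1032]
tcp_rot: [3.139, -0.136, -0.0]
ft_force: [0.2, 2.7, 3.3]
opening: -0.0002
```

```bash
python3 -c "
from h import *
shift([0,-.034,.102])"
```

```text
t 5.52 box mm [  1.6 -32.8 103.2] yaw err 0.0006 z [-0. -0. -1.] F [0.2 2.7 3.3] op -0.0002
shift cm [-0.16  0.12  0.12]
```

>>> drive_tool(steps=[[0,0,0,0,0.2,0,0],[0,0,0,0,0.2,0,0],[0,0,0,0,0,0,0]])

```text
time_s: 5.77
eef_pos: [0.5515, -0.073, 0.1032]
tcp_rot: [-3.136, 0.137, -0.0]
ft_force: [0.9, 10.8, 4.8]
opening: 0.0
```

```bash
python3 -c "
from h import *
shift([0,-.034,.102])"
```

```text
t 5.77 box mm [  1.6 -35.  103.2] yaw err 0.0004 z [ 0.     0.003 -1.   ] F [ 0.9 10.8  4.8] op 0.0
shift cm [-0.16 -0.1   0.12]
```

>>> drive_tool(steps=[[0,0,0,0,0.2,0,0],[0,0,0,0,0,0,0]])

```text
time_s: 5.93
eef_pos: [0.5518, -0.0732, 0.1033]
tcp_rot: [-3.133, 0.136, -0.002]
ft_force: [3.5, 18.0, 5.7]
opening: -0.0002
```

>>> drive_tool(steps=[[0,0,0,0,-0.5,0,0],[0,0,0,0,-1.0,0,0],[0,0,0,0,-1,-1,0],[0,0,0,0,0,-3,0],[0,0,0,0,0,-4,0],[0,0,0,-2,0,-3.5,0],[0,0,0,-4,0,0,0],[0,0,0,-4,0,0,0]])

```text
time_s: 6.6
eef_pos: [0.4546, -0.0436, 0.2213]
tcp_rot: [3.136, -0.136, 0.008]
ft_force: [-0.6, -0.8, 0.5]
opening: -0.0
```

```bash
python3 -c "
from h import *
import cv2
st()
f=cam();i=f['frame'][140:270,195:445,::-1];cv2.imwrite('pics/t3.png',cv2.resize(i,None,fx=3.2,fy=3.2,interpolation=cv2.INTER_CUBIC))
i=cam('scene')['frame'][145:320,225:475,::-1];cv2.imwrite('pics/s3.png',cv2.resize(i,None,fx=3.2,fy=3.2,interpolation=cv2.INTER_CUBIC))
"
```

```text
t 6.6 box mm [-97.5 -14.2 221.3] yaw err 0.001 z [ 0.005 -0.003 -1.   ] F [-0.6 -0.8  0.5] op -0.0
```

View pics/s3.png

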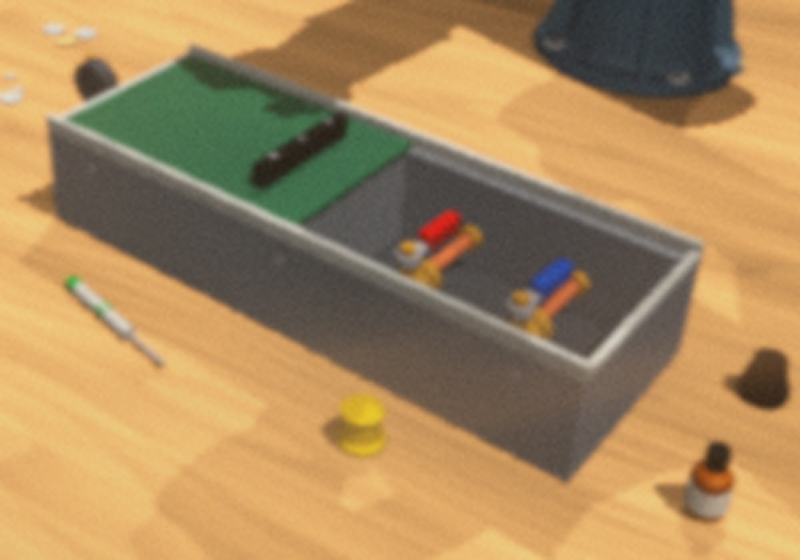

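View pics/t3.png

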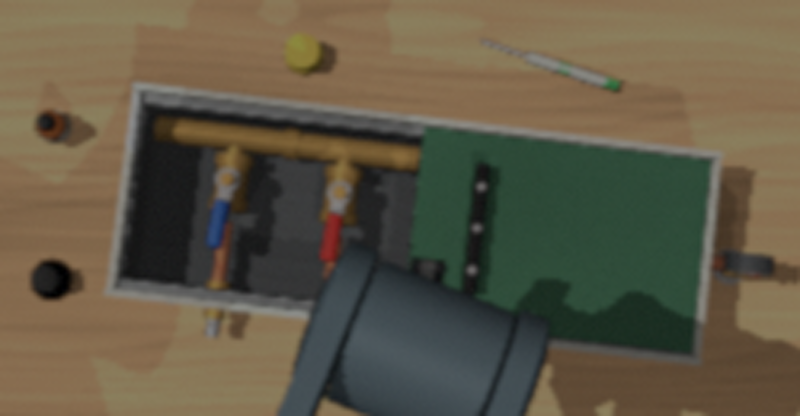

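```bash
python3 - <<'E'
from h import *
f=cam()
def c(u,v,z): return (tobox(px2w(f,195+(u+.5)/3.2-.5,140+(v+.5)/3.2-.5,z))*1e3).round(1)
for n,u,v,z in[("redpiv",341,190,.075),("redtip",328,262,.078),("bluepiv",228,180,.075),("bluetip",213,247,.078),("redgrip start",334,214,.078),("cov a",426,128,.096),("cov b",408,270,.096),("covend",719,158,.096),("rib",484,167,.116)]: print(n,c(u,v,z))
# plan
p=np.array([20,68])
for r in(40,):
  for th in np.arange(0,1.7,.157):
    d=np.array([-np.cos(th),np.sin(th)]);n=np.array([np.sin(th),np.cos(th)])
    h=14.5*abs(n[0])+11*abs(n[1])
    print(round(th,2),(p+r*d-(6.5+h)*n).round(1))
shift([-.025,.035,.15])
E
```

```text
redpiv [22.4 66.4 75. ]
redtip [-40.1  69.9  78. ]
bluepiv [ 19.8 163.3  75. ]
bluetip [-38.6 168.5  78. ]
redgrip start [ 1.1 69.7 78. ]
cov a [81.3  0.3 96. ]
cov b [-39.5   1.6  96. ]
covend [  84.6 -248.9   96. ]
rib [ 52.1 -51.4 116. ]
0.0 [-20.   50.5]
0.16 [-22.6  54.9]
0.31 [-24.7  60. ]
0.47 [-26.   65.8]
0.63 [-26.4  72.1]
0.78 [-25.6  78.9]
0.94 [-23.5  85.8]
1.1 [-19.9  92.5]
1.26 [-14.9  98.7]
1.41 [ -8.6 104. ]
1.57 [ -1. 108.]
t 6.75 box mm [-101.2  -13.1  218.3] yaw err 0.0003 z [-0.001 -0.001 -1.   ] F [ 1.  -0.7 -0.5] op 0.0001
shift cm [ 7.63 -4.82  6.82]
```

>>> drive_tool(steps=[[0,0,0,2.8,-1.6,0,0],[0,0,0,2.8,-1.6,1,0],[0,0,0,2.5,-1.5,2,0],[0,0,0,0,0,3,0],[0,0,0,0,0,1,0],[0,0,0,0,0,0,0]])

```text
time_s: 7.25
eef_pos: [0.5366, -0.0027, 0.1449]
tcp_rot: [-3.138, 0.136, 0.011]
ft_force: [-0.1, -0.3, 0.1]
opening: -0.0001
```

```bash
python3 -c "
from h import *
import cv2
shift([-.02,.034,.067])
f=cam('scene');print(w2px(f,telemetry.read_state()['eef_pos']))
i=f['frame'][145:320,225:475,::-1];cv2.imwrite('pics/s4.png',cv2.resize(i,None,fx=3.2,fy=3.2,interpolation=cv2.INTER_CUBIC))
"
```

```text
t 7.25 box mm [-19.4  33.7 144.9] yaw err 0.001 z [-0.007  0.001 -1.   ] F [-0.1 -0.3  0.1] op -0.0001
shift cm [ 0.   -0.02  7.79]
(np.float64(351.47870870023894), np.float64(185.29954267327915))
```

View pics/s4.png

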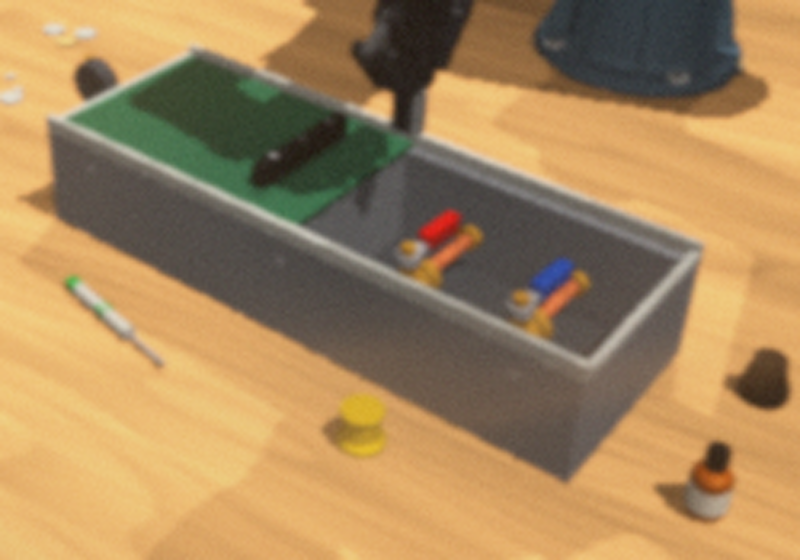

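>>> drive_tool(steps=[[0,0,0,0,0,2,0],[0,0,0,0,0,2,0],[0,0,0,0,0,2,0],[0,0,0,0,0,1.2,0],[0,0,0,0,0,0.4,0],[0,0,0,0,0,0,0]])

```text
time_s: 7.8
eef_pos: [0.5386, -0.0037, 0.0726]
tcp_rot: [3.139, -0.137, -0.0]
ft_force: [0.2, -0.4, 0.2]
opening: -0.0001
```

```bash
python3 -c "
from h import *
import cv2
shift([-.02,.05,.067])
f=cam('scene')
i=f['frame'][145:320,225:475,::-1];cv2.imwrite('pics/s5.png',cv2.resize(i,None,fx=3.2,fy=3.2,interpolation=cv2.INTER_CUBIC))
"
```

```text
t 7.8 box mm [-17.4  32.9  72.6] yaw err -0.0001 z [-0. -0. -1.] F [ 0.2 -0.4  0.2] op -0.0001
shift cm [-0.26 -1.71  0.56]
```

View pics/s5.png

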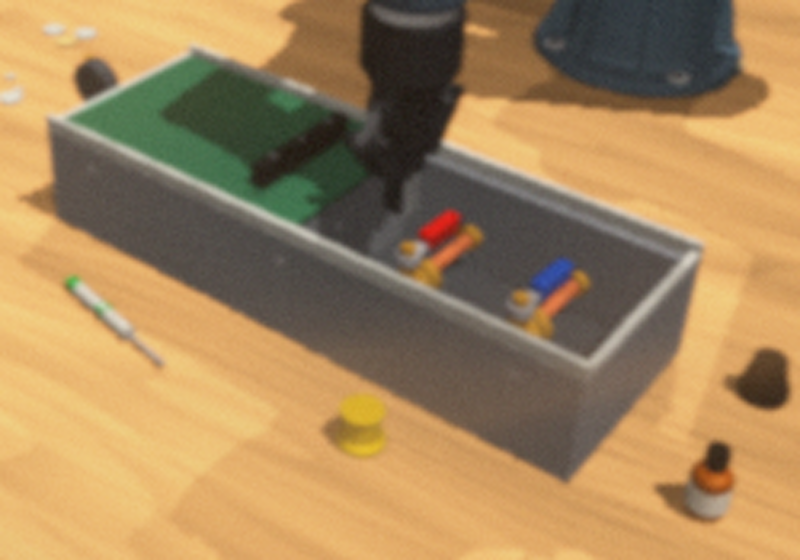

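>>> drive_tool(steps=[[0,0,0,-0.3,-0.6,0.3,0],[0,0,0,-0.2,-0.6,0.2,0],[0,0,0,-0.1,-0.5,0,0],[0,0,0,-0.1,-0.5,0,0],[0,0,0,0,-0.5,0,0],[0,0,0,0,-0.5,0,0]])

```text
time_s: 8.35
eef_pos: [0.5351, 0.0289, 0.0678]
tcp_rot: [3.137, -0.136, 0.003]
ft_force: [0.4, -5.7, -0.2]
opening: 0.0002
```

```bash
python3 -c "
from h import *
shift([-.0264,.072,.067])"
```

```text
t 8.35 box mm [-23.7  65.1  67.8] yaw err 0.0008 z [ 0.002 -0.002 -1.   ] F [ 0.4 -5.7 -0.2] op 0.0002
shift cm [-0.27 -0.69  0.08]
```

>>> drive_tool(steps=[[0,0,0,0,-0.5,0,0],[0,0,0,0,-0.5,0,0],[0,0,0,0.1,-0.5,0,0],[0,0,0,0.2,-0.5,0,0],[0,0,0,0.3,-0.4,0,0],[0,0,0,0.3,-0.4,0,0]])

```text
time_s: 8.85
eef_pos: [0.5456, 0.0562, 0.0676]
tcp_rot: [3.137, -0.136, -0.001]
ft_force: [-2.0, -4.7, 2.0]
opening: 0.0
```

```bash
python3 -c "
from h import *
import cv2
shift([-.0149,.0987,.067])
f=cam('scene')
i=f['frame'][170:280,315:455,::-1];cv2.imwrite('pics/s6.png',cv2.resize(i,None,fx=5,fy=5,interpolation=cv2.INTER_CUBIC))
f=cam()
i=f['frame'][140:270,195:345,::-1];cv2.imwrite('pics/t6.png',cv2.resize(i,None,fx=4,fy=4,interpolation=cv2.INTER_CUBIC))
"
```

```text
t 8.85 box mm [-15.6  93.2  67.6] yaw err 0.0009 z [-0.001 -0.001 -1.   ] F [-2.  -4.7  2. ] op 0.0
shift cm [ 0.07 -0.55  0.06]
```

View pics/s6.png

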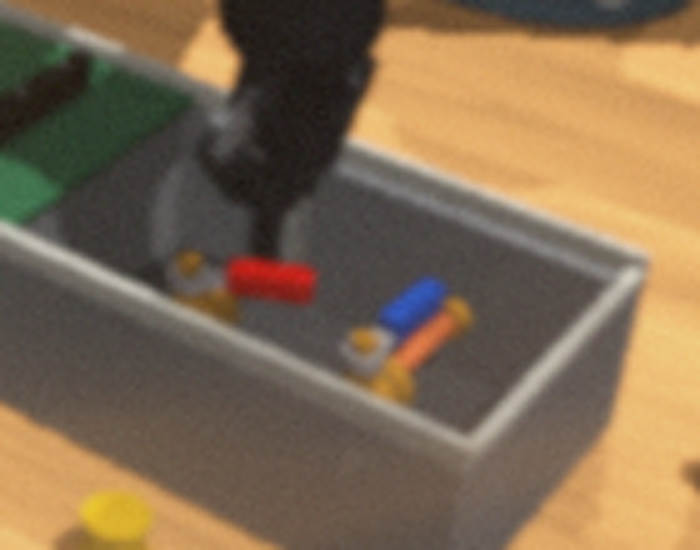

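View pics/t6.png

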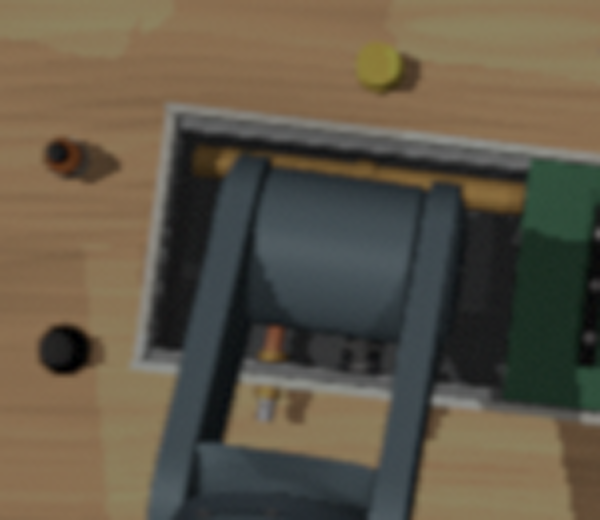

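>>> drive_tool(steps=[[0,0,0,0.4,-0.5,0,0],[0,0,0,0.4,-0.5,0,0],[0,0,0,0.4,-0.4,0,0],[0,0,0,0.3,-0.2,0,0],[0,0,0,0,0,0,0]])

```text
time_s: 9.37
eef_pos: [0.5622, 0.0715, 0.0671]
tcp_rot: [-3.138, 0.136, 0.001]
ft_force: [-0.8, -0.4, 1.1]
opening: 0.0001
```

```bash
python3 -c "
from h import *
import cv2
shift([-.001,.108,.067])
f=cam('scene')
i=f['frame'][170:280,315:455,::-1];cv2.imwrite('pics/s7.png',cv2.resize(i,None,fx=5,fy=5,interpolation=cv2.INTER_CUBIC))
"
```

```text
t 9.37 box mm [ -0.4 109.9  67.1] yaw err 0.0008 z [-0.  0. -1.] F [-0.8 -0.4  1.1] op 0.0001
shift cm [-0.06  0.19  0.01]
```

View pics/s7.png

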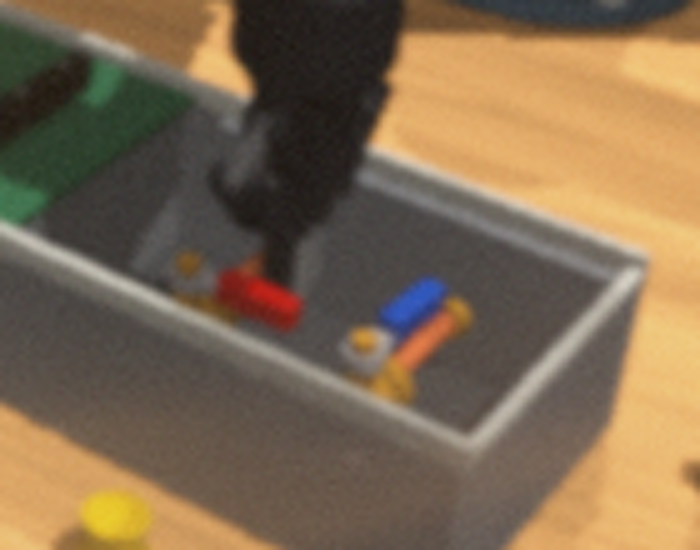

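Nearly there; push along box +x until the stop force appears.

>>> drive_tool(steps=[[0,0,0,0.2,0,0,0],[0,0,0,0.2,0,0,0],[0,0,0,0,0,0,0]])

```text
time_s: 9.67
eef_pos: [0.5633, 0.0714, 0.0669]
tcp_rot: [-3.137, 0.136, 0.01]
ft_force: [-13.3, 1.4, 9.0]
opening: 0.0002
```

>>> drive_tool(steps=[[0,0,0,0.2,0,0,0],[0,0,0,0.2,0,0,0],[0,0,0,0,0,0,0]])

```text
time_s: 9.92
eef_pos: [0.564, 0.0715, 0.0667]
tcp_rot: [-3.137, 0.135, 0.022]
ft_force: [-25.0, 1.1, 20.7]
opening: -0.0001
```

```bash
python3 -c "
from h import *
st()"
```

```text
t 9.92 box mm [  1.4 110.   66.7] yaw err 0.0013 z [-0.014  0.002 -1.   ] F [-25.    1.1  20.7] op -0.0001
```

>>> drive_tool(steps=[[0,0,0,-0.5,0,0,0],[0,0,0,-0.8,0,0,0],[0,0,0,-0.5,0,0,0],[0,0,0,0,0,-2,0],[0,0,0,0,0,-3,0],[0,0,0,0,0,-4,0],[0,0,0,0,0,-4,0],[0,0,0,0,0,-2,0]])

```text
time_s: 10.58
eef_pos: [0.5545, 0.0717, 0.2228]
tcp_rot: [-3.138, 0.137, -0.013]
ft_force: [0.6, 0.4, 0.6]
opening: 0.0004
```

>>> drive_tool(steps=[[0,0,0,-3,-2,0,0],[0,0,0,-3,-2,0,0],[0,0,0,-3,-2,0,0],[0,0,0,-3,-2,0,0],[0,0,0,-2,-2,0,0],[0,0,0,0,-3,0,0],[0,0,0,0,-2,0,0],[0,0,0,0,0,0,0]])

```text
time_s: 11.25
eef_pos: [0.4257, 0.2364, 0.2179]
tcp_rot: [-3.137, 0.132, -0.004]
ft_force: [-0.3, 0.3, -0.7]
opening: 0.0002
```

```bash
python3 -c "
from h import *
import cv2
st()
f=cam();i=f['frame'][140:270,195:445,::-1];cv2.imwrite('pics/t8.png',cv2.resize(i,None,fx=3.2,fy=3.2,interpolation=cv2.INTER_CUBIC))
i=cam('scene')['frame'][145:320,225:475,::-1];cv2.imwrite('pics/s8.png',cv2.resize(i,None,fx=3.2,fy=3.2,interpolation=cv2.INTER_CUBIC))
"
```

```text
t 11.25 box mm [-150.7  262.2  217.9] yaw err 0.0033 z [ 0.002  0.002 -1.   ] F [-0.3  0.3 -0.7] op 0.0002
```

View pics/s8.png

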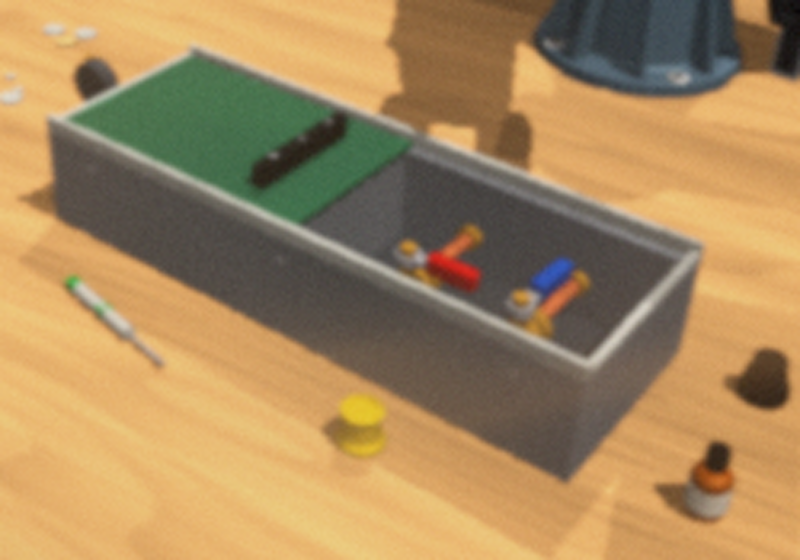

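View pics/t8.png

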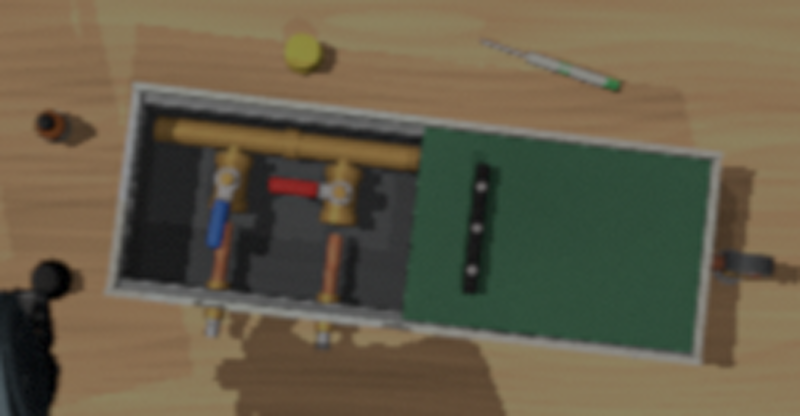

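```bash
python3 -c "
from plant import job
print(job.hand_in())"
```

```text
the job is handed in; nothing more can be done
None
```

I slid the green cover fully across onto the closed deck, then pushed the red handle clockwise to its stop. The job was handed in at about 11.4 s.

- **Cover:** it met its end stop, with the push force rising to 18 N. The images put the rib at box y ≈ -51 mm, which is the fully-across position, and the cover still lies between its guides.
- **Red handle:** it reached its stop with the force at about 25 N, roughly seven times what turning it takes. In the last top view it lies parallel to the box's long axis to within about 0.01 rad.
- **Everything else:** the blue handle, bottle, loupe, die and screwdriver look unmoved. The arm is clear of everything, with the TCP at z ≈ 0.22 m and near-zero force.

The one disagreement was small: my box fit from the top camera came out about 1% short, with corner errors of 2 to 4 mm. It did not affect the moves.

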